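# Dock a salvaged drive sled behind a gravity catch

## Robot

A 6-joint arm with a two-finger parallel gripper is mounted at the origin on the work surface. World frame = base frame: x ahead of the robot, y to its left, z up, the work surface at z = 0. Lengths are in m, angles in degrees, forces in N, time in s.
With the tool pointing down it reaches from about 0.35 to 0.875 m from the base axis. Payload 4.2 kg.
Tool frame: the origin (TCP) lies midway between the tips of the shut fingers; the grasp point (between the pads) lies 19 mm behind it (r.pinch_z is the distance from the TCP to the grasp point, in m); z points along the fingers, y is the line along which they close (so a half turn about z gives the same grasp; the last joint's range is limited). The gripper opens to 87 mm and grips with 3 to 60 N. Pads are 19 mm wide; open, the fingers measure 117 mm over their backs; the gripper's body (75 mm by 190 mm) begins 51 mm behind the grasp point.
Start: joints at [86.608, 22.042, 0.453, 0, -68.411, -14.817], TCP at [0.195, 0.594, 0.223] pointing down, gripper open.
Joint ranges: [-179.83, 179.83], [-69.29, 118.12], [-61.27, 80.66], [-181.25, 117.63], [-171.15, -9.14], [-177.46, 177.46]. Speed limits (degrees/s): [159.86, 159.86, 180, 180, 180, 180].

## Interface

Orientations are given as a 3x3 rotation matrix whose columns are the frame's x, y, z axes.
In Python, from station import r, imaging, models gives the robot as it stands. The module is installed in compiled form; this text tells all that it offers.
- The arm moves only by the tool apply_moves, never from a script. Its argument "moves" is a list of rows, each a list of 2 entries, a list of its own where there are three numbers: the shift along the tool's x, y, z in m, then the turn about the tool's z in degrees. A call has 1 to 5 rows; each row shifts and turns the commanded pose from where the row before left it, along the tool's axes as they then stand; what a row does not reach is not made up. A row lasts 1/12 s, in which the tool goes at most 41.7 mm and 7.16 degrees, less where a joint would pass 70% of its speed; a pose out of reach is approached as far as the arm can. A call is refused whole if a number of a shift passes 0.0417 or a number of a turn 7.16, either way. A call with a gripper value outside its range is refused whole. "hand" is the finger opening in m, from 0 to 0.087, set as the call begins (left out, the last holds). The fingers move at their own pace and stop on an object; the grip force is fixed at half the most. Time passes only in rows, so rows that do not move let the fingers close. It gives the time, the measured TCP pose, the force, the opening and the grip force at its end, in the units of the state.
- r.sense(): the state, without advancing time (a new reading comes with each control period).
- imaging.capture(name): name is "side" or "top" or "wrist"; returns a dict with "frame" (384x512x3 uint8, blue, green, red), "intrinsics" (3x3 intrinsics, pixels), "dist" ([k1, k2, p1, p2, k3] as OpenCV has them; the pictures are not rectified), "eye" and "orientation" of the camera in the world. Camera axes: x right, y down, z forward; pixel columns grow to the right and rows downward; lengths in m; the calibration is good to about 2 mm. A picture is of the moment at which its call begins. There is no depth.
- r.finish_job(): hands the job in; it is judged then, once.
Trained networks look in a picture, given as the dict that the camera call returned (one of the last four; its "shot" number tells which), for a name from the list of things; names that differ only in an ending like _2 or _b are one class to them, and where a whole thing is asked for, a point or a joint stands for the part that bears it (a point fixed in the world has none). Each returns a list of dicts, best first, with "confidence" (0 to 1); they miss things now and then, are a little off and sometimes report something else, mostly with a low value. They report only what shows in the picture. A call takes as long as a camera call.
- models.cut_out(picture, target): "region" (384x512 bool, what is visible of it) and "extent" ([left, top, width, height] as shares, 0 to 1, of the picture: columns of its width, rows of its height, round what is visible of it).
- models.place_of(picture, target): "at" ([column, row] as shares, 0 to 1, of the picture: columns of its width, rows of its height: a listed point, or the origin of a listed thing).
The state is a dict: "time_s": time; "joints": joint angles; "joint_velocities": joint speeds; "effort": joint torques, N m; "tcp_pos": TCP position; "ee_rot": TCP orientation; "wrist_force": force on the tool from outside, world axes, zero at the start; "moment": the same for the moment, N m; "gripper_width": opening from 0.0 (shut) to 1.0 (fully open); "gripper_force": force on a finger pad.
Only numpy, scipy, OpenCV 4.12 (cv2) and the standard library are available. Lean on these libraries where they do the work, as an engineer would, in place of code of your own. Each camera call takes 0.05 s, during which the arm holds its last target. There are 200 camera calls.

## Task

Put the salvaged drive sled into the wiping dock: slide it body-first along the channel so that its own front edge lifts the hanging catch, and push it gently against the sprung ejector until the catch has dropped behind the body and holds it there, then let go. Keep the gripper off the dock, never force the sled (no more than about 25 N on the dock), and leave the other things on the bench where they are.

Things in the scene. Friction and masses are not known exactly. Their poses are not given: they have to be found in the camera images.
- sled: black drive sled lying flat. Body 80 long (x) x 60 wide (y) x 30 high; behind it (-x), in the middle, a steel bar handle 80 long x 22 wide x 16 high, flush with the underside. Origin: underside, at the body's centre; +x = leading end, z up. Front face x = +40, rear shoulder of the body x = -40, handle x = -40 to -120. 0.16 to 0.25 kg, centre of mass at x = -49
- sled_grip (a point): point on the sled's handle at x = -105, 8 above the underside, where to grip across the handle: fingers here clear the dock's posts by about 10 when the catch drops. Keep the fingertips about 3 above the underside, and grip firmly (the nose droops). Pushing also bears the sled down on the floor: ease the height by feel, floor force counts too
- dock: grey wiping dock fixed to the bench: a low channel, its near end open, a black box at its far end. Origin: underside, on the channel's centre line; +x = the way the sled is pushed in, z up. Side walls 12 high over the floor, 63 apart inside (1.5 to spare on each side of the sled), parallel from x = -25 on, flaring outwards before that
- dock_mouth (a point): centre of the channel's mouth on its floor: dock x = -55, floor 4 above the bench. The flared walls start 3 further in, about 68 apart
- dock_carriage (a point): point on the channel floor at dock x = 0, below an aluminium carriage with two posts (y = +-45, 58 high), the catch and the end plate. The carriage is clamped anywhere within +-6 along x; this point does not move with it, its place is not measured and must be felt or seen. Values for catch and ejector are for its middle place; all shift with it
- catch (a joint): hinge of a steel flap, 44 wide, 40 long (0.12 kg), hanging from a rod at dock x = -48.5, height 54, slanting 45 deg inwards. 0 = down on its stop, lip at x = -20, 23 above the bench; about 0.33 rad riding on the sled (top at 34). Met by the sled's front at x = -29, drops when the shoulder comes to about x = -12.5. Only gravity closes it; it cannot swing outwards past 0
- ejector (a joint): sprung plunger in the end plate, face at dock x = +56, pushed by the sled's front. 0 m = out; 0.0115 when the catch drops; at 0.014 the sled meets the rigid end plate (face x = +70); about 0.006 with the sled held by the catch, as the spring drives it back on release. 4 N at 0, plus 400 N/m, plus damping 120 N s/m
- heatsink: finned aluminium heat sink, 60 x 60 x 32, origin under its centre; leave alone
- fan: square black cooling fan, 80 x 80 x 25, origin under its centre; leave alone
- driver: screwdriver lying on the bench, leave alone
- screw_tray: small grey open tray, 90 x 70 x 22, origin under its centre; leave alone

How it is judged:
By the outcome, as a careful person would: the job done as asked, in the order asked, and still so for the second after the job is handed in, with the robot touching nothing.
It also fails if it takes over 72 s, if anything falls off the work surface, if the arm or the gripper's body presses on something with over 40 N, if the wrist force passes 120 N, or if a joint passes its speed limit or range.

## Working session

There is one attempt and no reset: what is moved stays moved. The work goes in short steps, Python scripts to look and compute and a tool call to move; the robot and the scene stay as the last step left them, time stands still between calls to the robot, and variables do not carry over. Pictures are saved under pics/ and viewed, at most 11 in all, crops included, and the job is handed in when it is done.

Besides the shell and the picture viewer there is one more tool, called after "Call:" as a command line: name --argument value ..., lists and objects as JSON in quotes. apply_moves: Moves the arm, as the interface text tells. Its arguments: {"type":"object","properties":{"moves":{"type":"array"},"hand":{"type":"number"}},"required":["moves"]}

```bash
mkdir -p pics; cat > h.py <<'E'
import numpy as np, cv2
from station import r, imaging, models
def px(c,p): # share->pixel
    return np.array(p)*[512,384]
def ray(c,uv):
    u=cv2.undistortPoints(np.array([[uv]],float),np.array(c["intrinsics"],float),np.array(c["dist"],float))[0,0]
    d=np.array(c["orientation"])@[u[0],u[1],1]; return np.array(c["eye"],float),d/np.linalg.norm(d)
def onz(c,uv,z):
    e,d=ray(c,uv); return e+d*(z-e[2])/d[2]
def tri(rs):
    A=np.zeros((3,3));b=np.zeros(3)
    for e,d in rs:
        P=np.eye(3)-np.outer(d,d);A+=P;b+=P@e
    X=np.linalg.solve(A,b); return X,[np.linalg.norm((np.eye(3)-np.outer(d,d))@(X-e)) for e,d in rs]
def proj(c,X):
    R=np.array(c["orientation"]).T
    return cv2.projectPoints(np.array(X,float).reshape(-1,3),cv2.Rodrigues(R)[0],-R@np.array(c["eye"]),np.array(c["intrinsics"],float),np.array(c["dist"],float))[0][:,0]
E
python3 - <<'E'
from h import *
s=r.sense();print({k:np.round(v,3).tolist() for k,v in s.items()},r.pinch_z)
C={n:imaging.capture(n) for n in("top","side","wrist")}
cv2.imwrite("pics/a.png",cv2.resize(np.hstack([C["top"]["frame"],C["side"]["frame"]]),(800,300)))
for n,c in C.items():
    print(n,np.round(c["eye"],3),np.round(c["orientation"],2).tolist())
    for t in("sled","sled_grip","dock_mouth","dock_carriage","dock"):
        for o in models.place_of(c,t)[:2]: p=px(c,o["at"]);print(n,t,round(o["confidence"],2),p.round(1),onz(c,p,0.004).round(4))
E
```

```text
{'time_s': 0.0, 'joints': [86.608, 22.091, 0.381, -0.03, -68.41, -14.817], 'joint_velocities': [0.054, 0.056, -0.085, -0.015, -0.006, -0.042], 'effort': [0.0, -39.067, 18.741, 4.22, 0.011, -0.0], 'tcp_pos': [0.195, 0.593, 0.221], 'ee_rot': [[0.95, -0.313, -0.001], [-0.313, -0.95, -0.002], [0.0, 0.002, -1.0]], 'wrist_force': [0.53, -1.041, 0.088], 'moment': [-0.018, -0.039, 0.016], 'gripper_force': 0.0, 'gripper_width': 1.001} 0.0187
top [0.352 0.026 1.365] [[0.08, -0.97, 0.21], [-1.0, -0.08, 0.01], [0.0, -0.21, -0.98]]
top sled 0.97 [382.6 216.1] [ 0.588  -0.3638  0.004 ]
top sled 0.72 [225.2 188.8] [0.6361 0.1487 0.004 ]
top sled_grip 0.91 [377.4 254. ] [ 0.4658 -0.3498  0.004 ]
top dock_mouth 0.59 [228.5 201.1] [0.5966 0.1341 0.004 ]
top dock_mouth 0.53 [308.9 203.6] [ 0.6095 -0.1252  0.004 ]
top dock_carriage 0.95 [226.7 189.1] [0.6356 0.1436 0.004 ]
top dock 0.68 [224.9 189.2] [0.6348 0.1494 0.004 ]
top dock 0.23 [143.6 183.2] [0.6331 0.4155 0.004 ]
side [0.229 0.756 1.03 ] [[-0.88, -0.36, 0.32], [-0.48, 0.67, -0.57], [-0.01, -0.65, -0.76]]
side sled 0.56 [320.4 134. ] [ 0.5834 -0.3574  0.004 ]
side sled_grip 0.7 [286.9 174.6] [ 0.6028 -0.1232  0.004 ]
side sled_grip 0.64 [347.7 146.1] [ 0.4752 -0.3445  0.004 ]
side dock_mouth 0.67 [255.5 233.2] [0.582 0.129 0.004]
side dock_carriage 0.71 [230.7 232.3] [0.6472 0.1604 0.004 ]
side dock 0.96 [235.5 229.2] [0.6404 0.1442 0.004 ]
side dock 0.64 [253.  230.6] [0.5929 0.1243 0.004 ]
wrist [0.262 0.571 0.383] [[-0.31, -0.92, -0.25], [-0.95, 0.3, 0.08], [0.0, 0.26, -0.97]]
```

View pics/a.png

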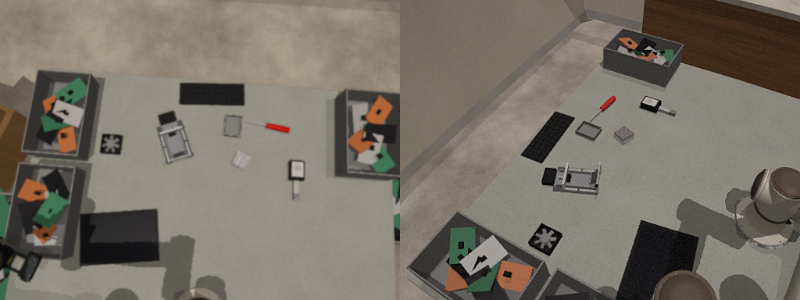

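Call:
apply_moves --moves '[[[0.036,0.02,0],0],[[0.036,0.02,0],0],[[0.036,0.02,0],0],[[0.036,0.02,0],0],[[0.036,0.02,0],0]]'

```text
time_s: 1.32
tcp_pos: [0.3359, 0.441, 0.2228]
ee_rot: [[0.95, -0.312, 0.0], [-0.312, -0.95, 0.0], [0.0, -0.0, -1.0]]
wrist_force: [0.9, -0.3, -0.4]
gripper_width: 1.001
gripper_force: 0.0
```

Call:
apply_moves --moves '[[[0.036,0.02,0],0],[[0.036,0.02,0],0],[[0.036,0.02,0],0],[[0.036,0.02,0],0],[[0.036,0.02,0],0]]'

```text
time_s: 1.73
tcp_pos: [0.4758, 0.2896, 0.2229]
ee_rot: [[0.95, -0.312, 0.001], [-0.312, -0.95, 0.001], [0.0, -0.001, -1.0]]
wrist_force: [1.2, 0.8, 0.9]
gripper_width: 0.998
gripper_force: 0.0
```

Call:
apply_moves --moves '[[[0.036,0.02,0],0],[[0.036,0.02,0],0],[[0.02,0.02,0],0],[[0,0,0],0],[[0,0,0],0]]'

```text
time_s: 2.15
tcp_pos: [0.544, 0.204, 0.2223]
ee_rot: [[0.949, -0.316, -0.0], [-0.316, -0.949, -0.0], [-0.0, 0.0, -1.0]]
wrist_force: [0.0, 0.2, -0.8]
gripper_width: 0.998
gripper_force: 0.0
```

```bash
cat > look.py <<'E'
import sys,pickle
from h import *
n=sys.argv[1]; c=imaging.capture("wrist"); cv2.imwrite(f"pics/{n}.png",c["frame"])
pickle.dump({k:c[k] for k in("frame","intrinsics","dist","eye","orientation")},open(n+".pkl","wb"))
print(np.round(c["eye"],4),c["intrinsics"][0][0])
for t in sys.argv[2:]:
    for o in models.place_of(c,t)[:2]: p=px(c,o["at"]);print(t,round(o["confidence"],2),p.round(1),onz(c,p,0.004).round(4))
E
python3 look.py d1 dock dock_mouth dock_carriage
```

```text
[0.6107 0.1809 0.3833] 267.4335286725501
dock_mouth 0.94 [296.1 129.2] [0.5797 0.1306 0.004 ]
dock_carriage 0.95 [269.9  92.7] [0.637  0.1506 0.004 ]
```

View pics/d1.png

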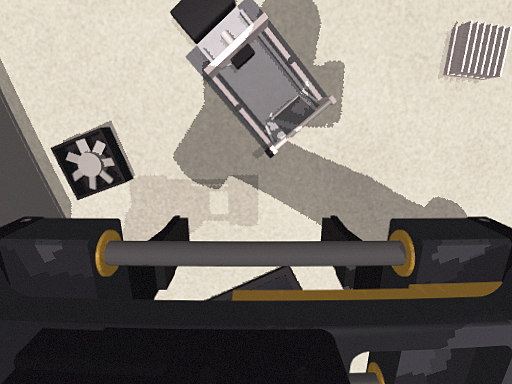

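Call:
apply_moves --moves '[[[0.014,0.038,0.01],-2],[[0.01,0.038,0.01],-7.1],[[0.002,0.004,0],-7.1],[[0,0,0],-7.1],[[0,0,0],-7.1]]'

```text
time_s: 2.77
tcp_pos: [0.5448, 0.1221, 0.2028]
ee_rot: [[0.976, 0.217, 0.0], [0.217, -0.976, 0.0], [0.0, 0.0, -1.0]]
wrist_force: [-0.5, 0.5, 0.1]
gripper_width: 0.995
gripper_force: 0.0
```

Call:
apply_moves --moves '[[[0,0,0],-7.1],[[0,0,0],0],[[0,0,0],0]]'

```text
time_s: 3.02
tcp_pos: [0.5449, 0.1228, 0.2028]
ee_rot: [[0.945, 0.328, 0.0], [0.328, -0.945, 0.0], [0.0, -0.0, -1.0]]
wrist_force: [0.3, -0.0, -0.8]
gripper_width: 1.0
gripper_force: 0.0
```

```bash
python3 look.py d2 dock dock_mouth dock_carriage catch ejector;python3 -c "
from h import *
print(r.sense()['joints'])"
```

```text
[0.6112 0.1455 0.3638] 267.4335286725501
dock 0.71 [262.1  99.3] [0.6377 0.1445 0.004 ]
dock_carriage 0.67 [257.8  97.1] [0.6385 0.1506 0.004 ]
[ 2.92686436e+01  1.64774036e+01 -1.07697851e+01 -7.43580233e-04
 -6.27448454e+01  7.99142347e+01]Traceback (most recent call last):
  File "look.py", line 7, in <module>
    for o in models.place_of(c,t)[:2]: p=px(c,o["at"]);print(t,round(o["confidence"],2),p.round(1),onz(c,p,0.004).round(4))
             ~~~~~~~~~~~~~~~^^^^^
ValueError: it knows: dock, dock_carriage, dock_mouth, driver, fan, heatsink, screw_tray, sled, sled_grip
```

View pics/d2.png

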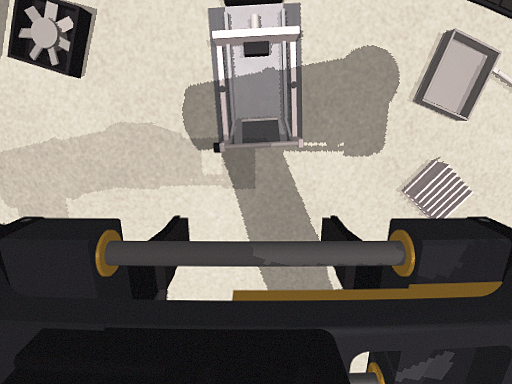

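```bash
cat > ov.py <<'E'
import sys,pickle
from h import *
n,x,y,a,out=sys.argv[1],*map(float,sys.argv[2:5]),sys.argv[5]
x0,x1,y0,y1=map(int,sys.argv[6:10]); S=400/(x1-x0)
c=pickle.load(open(n+".pkl","rb")); a=np.radians(a)
W=lambda P:np.array([[x+np.cos(a)*p[0]-np.sin(a)*p[1],y+np.sin(a)*p[0]+np.cos(a)*p[1],p[2]] for p in np.array(P)/1000])
f=cv2.resize(c["frame"][y0:y1,x0:x1],None,fx=S,fy=S,interpolation=cv2.INTER_CUBIC); g=f.copy()
L=[]
for s in(1,-1):
    L+=[([-25,s*31.5,16],[60,s*31.5,16],(0,0,255)),([-25,s*31.5,4],[60,s*31.5,4],(0,255,0)),([-52,s*34,16],[-25,s*31.5,16],(255,0,255)),([-48.5,s*45,0],[-48.5,s*45,58],(255,0,0))]
L+=[([-48.5,-50,54],[-48.5,50,54],(0,255,255)),([-20,-22,23],[-20,22,23],(0,255,255)),([-55,-31,4],[-55,31,4],(255,255,0)),([70,-31,20],[70,31,20],(255,255,0))]
for p,q,col in L:
    u=((proj(c,W([p,q]))-[x0,y0]+.5)*S*8).astype(int); cv2.line(g,tuple(map(int,u[0])),tuple(map(int,u[1])),col,1,cv2.LINE_AA,3)
cv2.imwrite(f"pics/{out}.png",np.hstack([f,g]))
E
python3 ov.py d2 0.6375 0.150 19.2 o1 195 325 0 170
```

```text
(no output)
```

View pics/o1.png

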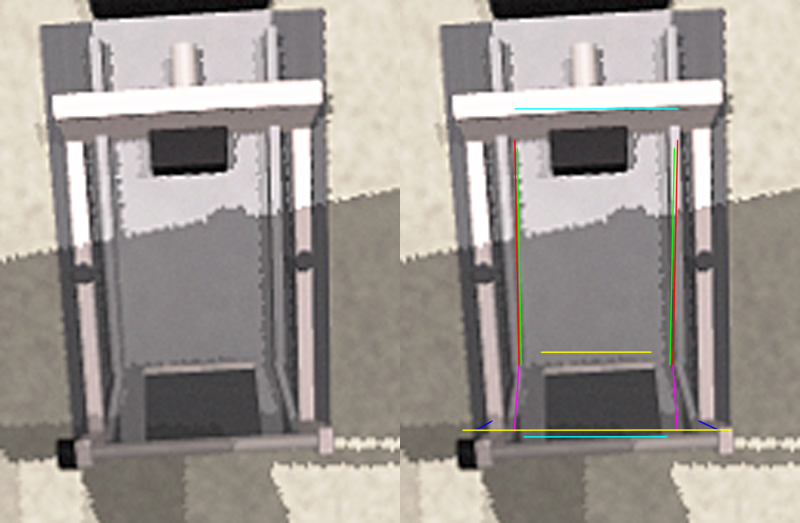

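```bash
python3 - <<'E'
import pickle
from h import *
c=pickle.load(open("d2.pkl","rb")); g=cv2.cvtColor(c["frame"],cv2.COLOR_BGR2GRAY)
for r0 in(50,56,84,90,96,102,108): print(r0,"L",g[r0:r0+3,212:242].mean(0).astype(int).tolist(),"R",g[r0:r0+3,272:304].mean(0).astype(int).tolist())
a=np.radians(19.2)
for X in(0,40):
  for Y in(-31.5,31.5):
   for z in(4,16):
    p=np.array([X,Y])/1e3; print(X,Y,z,proj(c,[.6375+np.cos(a)*p[0]-np.sin(a)*p[1],.150+np.sin(a)*p[0]+np.cos(a)*p[1],z/1e3]).round(1))
E
```

```text
50 L [119, 122, 125, 113, 138, 255, 255, 253, 255, 255, 105, 84, 117, 106, 141, 217, 219, 198, 128, 123, 126, 170, 222, 216, 211, 212, 212, 204, 193, 190] R [217, 214, 212, 212, 211, 213, 193, 181, 186, 148, 112, 222, 217, 213, 94, 89, 117, 95, 186, 255, 254, 253, 255, 244, 90, 122, 128, 125, 119, 165, 218, 218]
56 L [117, 119, 126, 119, 120, 213, 255, 254, 254, 255, 227, 59, 93, 111, 126, 185, 222, 217, 176, 98, 143, 174, 204, 215, 211, 211, 212, 202, 189, 191] R [212, 213, 210, 212, 207, 208, 199, 188, 180, 186, 71, 227, 220, 221, 98, 67, 80, 100, 175, 255, 254, 253, 255, 255, 88, 122, 127, 124, 118, 172, 230, 217]
84 L [134, 123, 82, 75, 78, 77, 64, 121, 170, 138, 131, 161, 154, 82, 77, 71, 72, 114, 137, 134, 112, 116, 138, 134, 135, 133, 134, 132, 134, 134] R [133, 134, 133, 133, 133, 133, 135, 125, 105, 107, 93, 80, 139, 137, 145, 68, 56, 63, 57, 67, 80, 80, 77, 76, 77, 80, 81, 80, 76, 78, 149, 138]
90 L [134, 130, 103, 73, 76, 75, 68, 75, 93, 104, 95, 98, 115, 102, 75, 68, 55, 97, 131, 134, 113, 115, 136, 136, 134, 135, 134, 133, 133, 133] R [133, 133, 132, 133, 133, 133, 134, 
[... 528 characters left out ...]
134, 133, 131, 132, 130, 132, 131] R [133, 133, 130, 130, 131, 130, 134, 134, 115, 104, 103, 70, 125, 134, 139, 95, 79, 71, 49, 112, 205, 196, 196, 205, 139, 73, 79, 80, 79, 69, 146, 138]
108 L [137, 136, 139, 123, 90, 74, 76, 76, 57, 140, 195, 193, 195, 194, 142, 75, 68, 58, 79, 120, 133, 121, 105, 122, 135, 131, 132, 130, 129, 130] R [132, 130, 131, 132, 130, 132, 132, 132, 115, 102, 104, 77, 111, 131, 137, 108, 80, 79, 57, 83, 203, 198, 194, 202, 179, 75, 79, 81, 78, 67, 133, 143]
0 -31.5 4 [[282.5  98. ]]
0 -31.5 16 [[283.5  97.3]]
0 31.5 4 [[233.4  98.1]]
0 31.5 16 [[232.6  97.3]]
40 -31.5 4 [[283.2  64.7]]
40 -31.5 16 [[284.2  62.7]]
40 31.5 4 [[232.8  64.7]]
40 31.5 16 [[232.   62.8]]
```

Call:
apply_moves --moves '[[[-0.019,0.035,0],0],[[-0.019,0.035,0],0],[[-0.019,0.035,0],0],[[-0.019,0.035,0],0],[[-0.019,0.035,0],0]]'

```text
time_s: 3.63
tcp_pos: [0.5126, -0.0761, 0.2029]
ee_rot: [[0.944, 0.329, 0.001], [0.329, -0.944, -0.0], [0.0, 0.0, -1.0]]
wrist_force: [1.3, -0.1, -0.4]
gripper_width: 0.998
gripper_force: 0.0
```

Call:
apply_moves --moves '[[[-0.019,0.035,0],0],[[-0.019,0.035,0],0],[[-0.019,0.035,0],0],[[-0.019,0.035,0],0],[[-0.019,0.035,0],0]]'

```text
time_s: 4.05
tcp_pos: [0.4805, -0.273, 0.2029]
ee_rot: [[0.945, 0.328, 0.001], [0.328, -0.945, -0.0], [0.0, 0.0, -1.0]]
wrist_force: [0.6, -0.8, 0.8]
gripper_width: 0.996
gripper_force: 0.0
```

Call:
apply_moves --moves '[[[-0.019,0.035,0],0],[[-0.019,0.035,0],6.4],[[0,0,0],6.4],[[0,0,0],6.4],[[0,0,0],6.4]]'

```text
time_s: 4.47
tcp_pos: [0.4677, -0.3508, 0.2022]
ee_rot: [[0.993, -0.12, -0.001], [-0.12, -0.993, 0.0], [-0.001, -0.0, -1.0]]
wrist_force: [-0.0, -0.3, -1.0]
gripper_width: 0.998
gripper_force: 0.0
```

Call:
apply_moves --moves '[[[0,0,0],0],[[0,0,0],0]]'

```text
time_s: 4.63
tcp_pos: [0.4682, -0.3498, 0.2026]
ee_rot: [[0.994, -0.109, -0.0], [-0.109, -0.994, 0.0], [-0.0, -0.0, -1.0]]
wrist_force: [-0.5, 0.8, -0.4]
gripper_width: 1.0
gripper_force: 0.0
```

```bash
python3 look.py s1 sled sled_grip; python3 -c "
from h import *
print(r.sense()['joints'])"
```

```text
[ 0.5381 -0.3582  0.3636] 267.4335286725501
sled 0.69 [75.6 88.1] [ 0.6044 -0.1318  0.004 ]
sled 0.67 [244.8  86.9] [ 0.579  -0.3501  0.004 ]
sled_grip 0.71 [255.6 170.1] [ 0.4708 -0.3521  0.004 ]
[-2.08651411e+01  1.89441085e+01 -7.18288577e+00  1.40377567e-03
 -6.38692988e+01  1.04600262e+02]
```

View pics/s1.png

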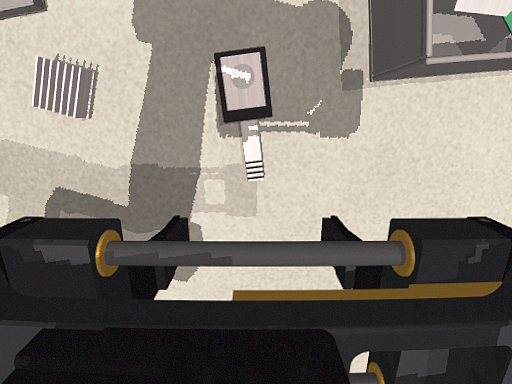

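```bash
cat > fit.py <<'E'
import sys
from h import *
from scipy.optimize import minimize
def box(x0,x1,y0,y1,z0,z1): return np.array([[x,y,z] for x in(x0,x1) for y in(y0,y1) for z in(z0,z1)])/1e3
B=[box(-40,40,-30,30,0,30),box(-120,-40,-11,11,0,16)]
def sil(c,p,S=4):
    a=p[2]; R=np.array([[np.cos(a),-np.sin(a),0],[np.sin(a),np.cos(a),0],[0,0,1]]); m=np.zeros((384*S,512*S),np.uint8)
    for b in B:
        u=(proj(c,b@R.T+[p[0],p[1],p[3]])+.5)*S
        cv2.fillConvexPoly(m,cv2.convexHull((u*16).astype(np.int32)),1,shift=4)
    return cv2.resize(m.astype(np.float32),(512,384),interpolation=cv2.INTER_AREA)
def fit(views,p0,free=3):
    z0=p0[3]; sc=np.array([.002,.002,.02,.002])[:free]
    def f(q):
        p=np.array(p0,float); p[:free]+=q*sc; s=0
        for c,m in views: k=sil(c,p); s+=np.abs(k-m).sum()/m.sum()
        return s
    o=minimize(f,np.zeros(free),method="Nelder-Mead",options=dict(initial_simplex=np.vstack([np.zeros(free),3*np.eye(free)]),xatol=.02,fatol=1e-4,maxiter=300))
    p=np.array(p0,float);p[:free]+=o.x*sc; return p,o.fun
def mask(c,near):
    L=[o for o in models.cut_out(c,"sled")]
    L=[o for o in L if o["region"][int(near[1]),int(near[0])]]
    return L[0]["region"].astype(np.float32) if L else None
E
python3 - <<'E'
from fit import *
import pickle
c=imaging.capture("wrist"); m=mask(c,(245,80)); print(None if m is None else m.sum())
p,f=fit([(c,m)],[.582,-.352,0.01,0]);print(p,np.degrees(p[2]),f)
p4,f=fit([(c,m)],list(p),4);print(p4,f)
pickle.dump(({k:c[k] for k in("frame","intrinsics","dist","eye","orientation")},m,p),open("s1f.pkl","wb"))
a=p[2];print("grip",p[0]-.105*np.cos(a),p[1]-.105*np.sin(a))
E
```

```text
4709.0
[ 0.57836931 -0.34908069  0.01236796  0.        ] 0.7086321114783218 0.04103843867778778
[ 0.57876593 -0.34891184  0.01324398 -0.00238144] 0.0386759415268898
grip 0.47337734328827924 -0.35037929299644105
```

Call:
apply_moves --moves '[[[0.005,0,0.02],-7],[[0,0,0.03],0],[[0,0,0.03],0],[[0,0,0],0],[[0,0,0],0]]'

```text
time_s: 5.3
tcp_pos: [0.4725, -0.3501, 0.1217]
ee_rot: [[1.0, 0.012, -0.004], [0.012, -1.0, 0.001], [-0.003, -0.001, -1.0]]
wrist_force: [0.1, -0.1, 1.1]
gripper_width: 1.0
gripper_force: 0.0
```

```bash
python3 - <<'E'
from fit import *
import pickle
c=imaging.capture("wrist"); cv2.imwrite("pics/s2.png",c["frame"])
c0,m0,p0=pickle.load(open("s1f.pkl","rb")); u=proj(c,[p0[0],p0[1],.03])[0];print(u,r.sense()["tcp_pos"],r.sense()["ee_rot"][:2])
m=mask(c,u); 
if m is None: print([ (o["confidence"],o["extent"]) for o in models.cut_out(c,"sled")])
else:
  for v,n in(([(c,m)],3),([(c,m),(c0,m0)],3),([(c,m),(c0,m0)],4)):
    p,f=fit(v,list(p0),n);a=p[2];print(p.round(4),np.degrees(a),f,"grip",p[0]-.105*np.cos(a),p[1]-.105*np.sin(a))
print([(round(o["confidence"],2),px(c,o["at"])) for o in models.place_of(c,"sled_grip")])
E
```

```text
[254.3016743   77.34286185] [ 0.47381664 -0.35077557  0.12361497] [[ 9.99926403e-01  1.21265699e-02  3.68211562e-04]
 [ 1.21269960e-02 -9.99925772e-01 -1.17788974e-03]]
[ 0.5779 -0.3491  0.0114  0.    ] 0.652427408847731 0.023580528795719147 grip 0.4729511566323662 -0.35026071509391454
[ 0.5779 -0.3491  0.0121  0.    ] 0.6953490979966859 0.06619322299957275 grip 0.4729253554094991 -0.3503386725377061
[ 0.5788 -0.3491  0.0117 -0.0027] 0.6699360796200888 0.05854479968547821 grip 0.47379946460506084 -0.35028290738931317
[(0.69, array([257.6896, 186.7008]))]
```

Call:
apply_moves --moves '[[[0,-0.0005,0.035],0],[[0,0,0.035],0],[[0,0,0.03],0],[[0,0,0.014],0],[[0,0,0],0]]'

```text
time_s: 5.87
tcp_pos: [0.472, -0.3493, 0.0068]
ee_rot: [[1.0, 0.011, -0.004], [0.011, -1.0, 0.002], [-0.004, -0.002, -1.0]]
wrist_force: [-0.7, -0.5, 0.3]
gripper_width: 1.002
gripper_force: 0.0
```

Call:
apply_moves --moves '[[[0,0,0],0],[[0,0,0],0]]'

```text
time_s: 6.03
tcp_pos: [0.4751, -0.3508, 0.0111]
ee_rot: [[1.0, 0.012, 0.004], [0.012, -1.0, -0.002], [0.004, 0.002, -1.0]]
wrist_force: [0.6, -0.5, -0.4]
gripper_width: 0.996
gripper_force: 0.0
```

Call:
apply_moves --moves '[[[0,0,0.002],0],[[0,0,0.002],0],[[0,0,0],0],[[0,0,0],0],[[0,0,0],0]]'

```text
time_s: 6.45
tcp_pos: [0.4733, -0.3499, 0.005]
ee_rot: [[1.0, 0.011, 0.0], [0.011, -1.0, -0.0], [0.0, 0.0, -1.0]]
wrist_force: [0.6, 0.3, 0.2]
gripper_width: 1.0
gripper_force: 0.0
```

Call:
apply_moves --moves '[[[0,0,0.0015],0],[[0,0,0],0],[[0,0,0],0]]'

```text
time_s: 6.7
tcp_pos: [0.473, -0.3498, 0.003]
ee_rot: [[1.0, 0.011, -0.0], [0.011, -1.0, 0.0], [-0.0, -0.0, -1.0]]
wrist_force: [-0.5, 0.2, -0.3]
gripper_width: 1.001
gripper_force: 0.0
```

Call:
apply_moves --moves '[[[0,0,0],0],[[0,0,0],0],[[0,0,0],0],[[0,0,0],0],[[0,0,0],0]]' --hand 0.0

```text
time_s: 7.12
tcp_pos: [0.4732, -0.3499, 0.0032]
ee_rot: [[1.0, 0.011, 0.0], [0.011, -1.0, -0.0], [0.0, 0.0, -1.0]]
wrist_force: [0.3, -0.3, 0.1]
gripper_width: 0.706
gripper_force: 0.0
```

Call:
apply_moves --moves '[[[0,0,0],0],[[0,0,0],0],[[0,0,0],0],[[0,0,0],0],[[0,0,0],0]]'

```text
time_s: 7.53
tcp_pos: [0.4732, -0.3499, 0.0032]
ee_rot: [[1.0, 0.011, 0.0], [0.011, -1.0, -0.0], [0.0, 0.0, -1.0]]
wrist_force: [-0.2, 0.1, 0.1]
gripper_width: 0.325
gripper_force: 0.0
```

Call:
apply_moves --moves '[[[0,0,0],0],[[0,0,0],0],[[0,0,0],0],[[0,0,0],0],[[0,0,0],0]]'

```text
time_s: 7.95
tcp_pos: [0.4731, -0.3499, 0.0032]
ee_rot: [[1.0, 0.011, -0.0], [0.011, -1.0, -0.0], [-0.0, 0.0, -1.0]]
wrist_force: [-0.8, 0.2, 0.3]
gripper_width: 0.247
gripper_force: 30.0
```

Call:
apply_moves --moves '[[[0,0,-0.01],0],[[0,0,-0.03],0],[[0,0,-0.04],0],[[0,0,-0.02],0],[[0,0,0],0]]'

```text
time_s: 8.37
tcp_pos: [0.4762, -0.3514, 0.1093]
ee_rot: [[1.0, 0.012, 0.01], [0.012, -1.0, -0.005], [0.01, 0.005, -1.0]]
wrist_force: [0.3, 0.2, -1.1]
gripper_width: 0.246
gripper_force: 30.0
```

Call:
apply_moves --moves '[[[0,0,0],0],[[0,0,0],0],[[0,0,0],0]]'

```text
time_s: 8.62
tcp_pos: [0.4716, -0.3491, 0.1013]
ee_rot: [[1.0, 0.01, -0.004], [0.01, -1.0, 0.002], [-0.004, -0.002, -1.0]]
wrist_force: [0.1, -1.0, -1.1]
gripper_width: 0.249
gripper_force: 30.0
```

```bash
python3 - <<'E'
from fit import *
c=imaging.capture("wrist"); s=r.sense(); t=s["tcp_pos"]; R=np.array(s["ee_rot"]); print(t,R.round(3).tolist(),s["moment"])
cv2.imwrite("pics/g1.png",c["frame"])
print([(round(o["confidence"],2),np.round(o["extent"],2)) for o in models.cut_out(c,"sled")])
u=proj(c,[t[0]+.1,t[1],t[2]+.03])[0]; m=mask(c,u);print(u)
if m is not None:
    p,f=fit([(c,m)],[t[0]+.105,t[1],.011,t[2]-.003],4); print(p,np.degrees(p[2]),f)
E
```

```text
[ 0.47183591 -0.34923389  0.10125184] [[1.0, 0.011, -0.004], [0.011, -1.0, 0.002], [-0.004, -0.002, -1.0]] [-0.04206665  0.05461775 -0.00828237]
[(0.85, array([0.37, 0.  , 0.26, 0.63]))]
[255.68650078  51.02419005]
[ 0.57710622 -0.34850676  0.00891357  0.09402349] 0.5107098167330409 0.04407523199915886
```

View pics/g1.png

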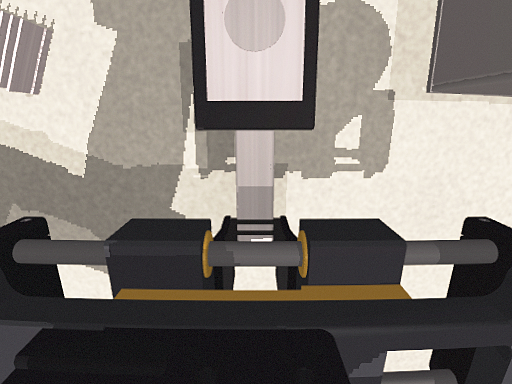

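```bash
cat > rect.py <<'E'
import pickle
from h import *
x,y,a=.6375,.150,np.radians(21.3)
out=[]
for n in("d1","d2"):
    c=pickle.load(open(n+".pkl","rb"))
    X,Y=np.meshgrid(np.arange(-70,80,.3),np.arange(65,-65,-.3)); X,Y=X/1e3,Y/1e3
    P=np.stack([x+np.cos(a)*X-np.sin(a)*Y,y+np.sin(a)*X+np.cos(a)*Y,np.full(X.shape,.016)],-1)
    u=proj(c,P.reshape(-1,3)).reshape(*X.shape,2).astype(np.float32)
    im=cv2.remap(c["frame"],u[...,0],u[...,1],cv2.INTER_CUBIC)
    g=cv2.cvtColor(im,cv2.COLOR_BGR2GRAY).astype(float); print(n,X.shape)
    for lo,hi in((-20,-5),(-5,10),(10,25),(25,40)):
        s=g[:,int((lo+70)/.3):int((hi+70)/.3)]; pr=np.median(s,1)
        for nm,(b,t) in dict(L=(28,44),R=(-44,-28)).items():
            i=int((65-t)/.3);j=int((65-b)/.3); print(lo,nm,t,pr[i:j:3].astype(int).tolist())
    for s in(1,-1):cv2.line(im,(0,int((65-s*31.5)/.3)),(500,int((65-s*31.5)/.3)),(0,0,255),1)
    for k in(-52,-48,-25,0,25,50): cv2.line(im,(int((k+70)/.3),205),(int((k+70)/.3),228),(0,255,0),1)
    out.append(im[70:365])
cv2.imwrite("pics/r.png",np.vstack(out))
E
python3 rect.py
```

```text
d1 (434, 500)
-20 L 44 [198, 203, 186, 133, 84, 69, 67, 62, 57, 71, 110, 133, 135, 133, 133, 133, 134, 135]
-20 R -28 [105, 103, 79, 64, 96, 137, 142, 140, 129, 94, 71, 68, 66, 96, 157, 202, 208, 202]
-5 L 44 [200, 205, 179, 120, 77, 71, 68, 62, 56, 77, 119, 136, 136, 134, 135, 136, 136, 137]
-5 R -28 [106, 97, 71, 69, 110, 140, 142, 140, 120, 83, 68, 59, 67, 109, 174, 207, 206, 202]
10 L 44 [190, 190, 146, 87, 73, 67, 66, 61, 60, 89, 128, 140, 136, 135, 136, 137, 136, 136]
10 R -28 [110, 91, 62, 78, 129, 144, 143, 144, 111, 72, 65, 57, 76, 122, 179, 135, 116, 122]
25 L 44 [205, 199, 143, 84, 68, 67, 64, 60, 64, 102, 134, 140, 135, 136, 135, 135, 136, 137]
25 R -28 [109, 85, 63, 93, 138, 144, 143, 139, 99, 72, 62, 58, 83, 142, 202, 208, 200, 201]
d2 (434, 500)
-20 L 44 [193, 194, 198, 178, 133, 87, 68, 67, 58, 72, 100, 127, 135, 128, 112, 107, 119, 130]
-20 R -28 [104, 106, 95, 76, 102, 125, 136, 139, 121, 95, 78, 79, 62, 56, 77, 166, 214, 197]
-5 L 44 [193, 196, 195, 173, 119, 76, 72, 67, 59, 75, 110, 132, 137, 127, 109, 109, 124, 136]
-5 R -28 [102, 105, 98, 66, 105, 142, 136, 144, 116, 83, 77, 74, 55, 55, 112, 181, 212, 197]
10 L 44 [186, 176, 185, 155, 100, 67, 73, 62, 63, 88, 120, 136, 137, 122, 108, 114, 129, 136]
10 R -28 [105, 105, 88, 88, 114, 141, 138, 140, 112, 71, 72, 65, 63, 64, 130, 165, 127, 112]
25 L 44 [254, 255, 255, 203, 91, 78, 113, 109, 116, 159, 205, 224, 221, 187, 137, 110, 121, 142]
25 R -28 [180, 182, 87, 102, 194, 214, 151, 138, 115, 74, 76, 76, 86, 81, 155, 206, 202, 197]
```

View pics/r.png

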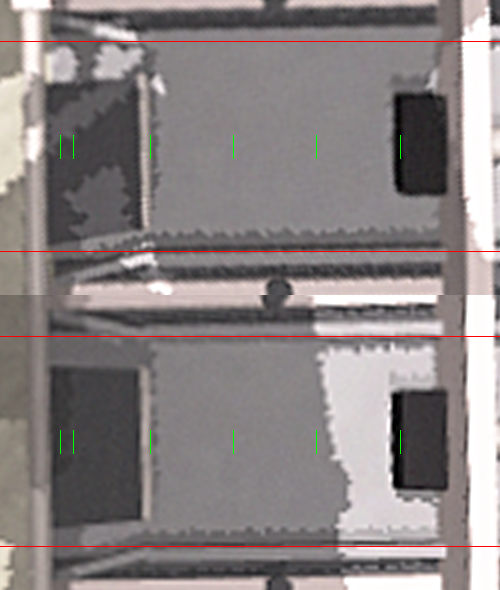

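Call:
apply_moves --moves '[[[-0.003,-0.015,0],0],[[-0.003,-0.03,0],0],[[-0.003,-0.03,0],0],[[-0.003,-0.03,0],0],[[-0.003,-0.03,0],0]]'

```text
time_s: 9.18
tcp_pos: [0.4559, -0.2139, 0.1024]
ee_rot: [[1.0, 0.01, -0.002], [0.01, -1.0, 0.0], [-0.002, -0.0, -1.0]]
wrist_force: [0.4, 0.9, -2.6]
gripper_width: 0.25
gripper_force: 30.0
```

Call:
apply_moves --moves '[[[-0.003,-0.03,0],0],[[-0.003,-0.03,0],0],[[-0.003,-0.03,0],0],[[-0.003,-0.03,0],0],[[-0.003,-0.03,0],0]]'

```text
time_s: 9.6
tcp_pos: [0.4394, -0.0639, 0.1028]
ee_rot: [[1.0, 0.011, -0.001], [0.011, -1.0, -0.0], [-0.001, 0.0, -1.0]]
wrist_force: [0.1, 0.5, -3.3]
gripper_width: 0.246
gripper_force: 30.0
```

Call:
apply_moves --moves '[[[-0.003,-0.03,0],0],[[-0.003,-0.03,0],0],[[-0.003,-0.03,0],0],[[-0.003,-0.03,0],0],[[-0.003,-0.011,0],0]]'

```text
time_s: 10.02
tcp_pos: [0.4239, 0.0685, 0.1031]
ee_rot: [[1.0, 0.014, 0.001], [0.014, -1.0, 0.001], [0.001, -0.0, -1.0]]
wrist_force: [0.6, -0.4, -1.9]
gripper_width: 0.249
gripper_force: 30.0
```

Call:
apply_moves --moves '[[[0,0,0.01],-5],[[0,0,0.01],-5],[[0,0,0.01],-5],[[0,0,0.01],-5.5],[[0,0,0],0]]'

```text
time_s: 10.43
tcp_pos: [0.422, 0.065, 0.0613]
ee_rot: [[0.932, 0.362, -0.005], [0.362, -0.932, -0.002], [-0.005, 0.0, -1.0]]
wrist_force: [0.3, -0.6, -3.0]
gripper_width: 0.248
gripper_force: 30.0
```

Call:
apply_moves --moves '[[[0,0,0],0],[[0,0,0],0],[[0,0,0],0]]'

```text
time_s: 10.68
tcp_pos: [0.4241, 0.0658, 0.0637]
ee_rot: [[0.933, 0.359, 0.001], [0.359, -0.933, 0.0], [0.001, -0.0, -1.0]]
wrist_force: [1.0, -0.2, -3.0]
gripper_width: 0.25
gripper_force: 30.0
```

```bash
cat > st.py <<'E'
from h import *
s=r.sense(); t=np.array(s["tcp_pos"]); R=np.array(s["ee_rot"]); a=np.radians(21.3); U=np.array([[np.cos(a),np.sin(a)],[-np.sin(a),np.cos(a)]])
d=U@(t[:2]-[.6375,.150]); f=U@np.array(s["wrist_force"][:2])
print("t %.2f dock x %.2f y %.2f z %.2f head err %.2f tilt %s F %s %.2f mom %s grip %.3f"%(s["time_s"],d[0]*1e3,d[1]*1e3,t[2]*1e3,np.degrees(np.arctan2(R[1,0],R[0,0]))-21.3,R[2,:2].round(4),f.round(1),s["wrist_force"][2],np.round(s["moment"],2),s["gripper_width"]))
E
python3 st.py; python3 - <<'E'
from h import *
c=imaging.capture("wrist"); w=imaging.capture("side")
cv2.imwrite("pics/p.png",np.hstack([c["frame"][:300,56:456],cv2.resize(w["frame"][180:292,190:340],(400,300),interpolation=cv2.INTER_CUBIC)]))
E
```

```text
t 10.68 dock x -229.39 y -0.92 z 63.68 head err -0.25 tilt [ 0.0012 -0.    ] F [ 0.9 -0.5] -2.98 mom [-0.01  0.13 -0.02] grip 0.250
```

View pics/p.png

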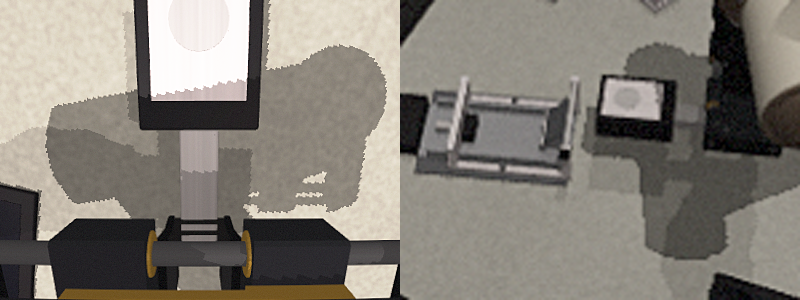

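Call:
apply_moves --moves '[[[0,-0.0007,0.015],-0.25],[[0,0,0.02],0],[[0,0,0.01],0],[[0,0,0.004],0],[[0,0,0],0]]'

```text
time_s: 11.2
tcp_pos: [0.4231, 0.0661, 0.0137]
ee_rot: [[0.931, 0.364, -0.001], [0.364, -0.931, -0.001], [-0.002, 0.0, -1.0]]
wrist_force: [-0.1, -0.4, -3.0]
gripper_width: 0.251
gripper_force: 30.0
```

Call:
apply_moves --moves '[[[0,0,0],0],[[0,0,0],0],[[0,0,0],0],[[0,0,0],0]]'

```text
time_s: 11.53
tcp_pos: [0.4238, 0.0665, 0.0148]
ee_rot: [[0.931, 0.364, 0.001], [0.364, -0.931, 0.001], [0.002, -0.0, -1.0]]
wrist_force: [-1.1, -0.4, -1.4]
gripper_width: 0.251
gripper_force: 30.0
```

```bash
python3 st.py
```

```text
t 11.53 dock x -229.43 y -0.16 z 14.79 head err 0.07 tilt [ 0.0016 -0.0002] F [-1.2 -0. ] -1.40 mom [-0.14  0.07  0.01] grip 0.251
```

Lateral and heading are on target; entering the mouth, then feeling for the floor.

Call:
apply_moves --moves '[[[0.008,0,0],0],[[0.01,0,0],0],[[0.01,0,0],0],[[0.008,0,0],0],[[0.004,0,0],0]]'

```text
time_s: 11.95
tcp_pos: [0.4627, 0.0818, 0.0142]
ee_rot: [[0.931, 0.365, 0.002], [0.365, -0.931, 0.001], [0.002, -0.0, -1.0]]
wrist_force: [-1.4, 0.0, -2.2]
gripper_width: 0.248
gripper_force: 30.0
```

Call:
apply_moves --moves '[[[0,0,0],0],[[0,0,0],0],[[0,0,0],0]]'

```text
time_s: 12.2
tcp_pos: [0.46, 0.0805, 0.0139]
ee_rot: [[0.931, 0.364, -0.001], [0.364, -0.931, -0.0], [-0.001, 0.0, -1.0]]
wrist_force: [0.0, 0.3, -2.6]
gripper_width: 0.25
gripper_force: 30.0
```

```bash
python3 st.py
```

```text
t 12.20 dock x -190.59 y -0.24 z 13.90 head err 0.06 tilt [-0.0012  0.    ] F [0.2 0.3] -2.55 mom [-0.1   0.06 -0.03] grip 0.250
```

Call:
apply_moves --moves '[[[0,0,0.001],0],[[0,0,0.001],0],[[0,0,0],0],[[0,0,0],0]]'

```text
time_s: 12.53
tcp_pos: [0.4604, 0.0808, 0.0121]
ee_rot: [[0.931, 0.365, -0.0], [0.365, -0.931, -0.0], [-0.0, 0.0, -1.0]]
wrist_force: [0.5, -0.4, -2.6]
gripper_width: 0.244
gripper_force: 30.0
```

```bash
python3 st.py
```

```text
t 12.53 dock x -190.16 y -0.16 z 12.12 head err 0.08 tilt [-0.0003  0.    ] F [ 0.3 -0.5] -2.59 mom [-0.07  0.11 -0.  ] grip 0.244
```

Call:
apply_moves --moves '[[[0,0,0.0005],0],[[0,0,0.0005],0],[[0,0,0],0],[[0,0,0],0]]'

```text
time_s: 12.87
tcp_pos: [0.4606, 0.0809, 0.0111]
ee_rot: [[0.931, 0.364, -0.0], [0.364, -0.931, -0.0], [-0.0, 0.0, -1.0]]
wrist_force: [-0.2, -0.4, -2.2]
gripper_width: 0.252
gripper_force: 30.0
```

Call:
apply_moves --moves '[[[0,0,0.0005],0],[[0,0,0.0005],0],[[0,0,0],0],[[0,0,0],0]]'

```text
time_s: 13.2
tcp_pos: [0.4606, 0.0808, 0.0101]
ee_rot: [[0.931, 0.364, -0.0], [0.364, -0.931, -0.0], [-0.0, 0.0, -1.0]]
wrist_force: [0.1, 0.5, -2.0]
gripper_width: 0.245
gripper_force: 30.0
```

Call:
apply_moves --moves '[[[0,0,0.0005],0],[[0,0,0.0005],0],[[0,0,0],0],[[0,0,0],0]]'

```text
time_s: 13.53
tcp_pos: [0.4606, 0.0808, 0.0091]
ee_rot: [[0.931, 0.364, -0.0], [0.364, -0.931, -0.0], [-0.0, 0.0, -1.0]]
wrist_force: [0.5, 0.3, -2.4]
gripper_width: 0.251
gripper_force: 30.0
```

```bash
python3 st.py
```

```text
t 13.53 dock x -189.96 y -0.17 z 9.12 head err 0.08 tilt [-0.0001  0.    ] F [0.6 0.1] -2.36 mom [-0.05  0.08  0.01] grip 0.251
```

Call:
apply_moves --moves '[[[0,0,0.0005],0],[[0,0,0.0005],0],[[0,0,0],0],[[0,0,0],0]]'

```text
time_s: 13.87
tcp_pos: [0.4606, 0.0809, 0.0082]
ee_rot: [[0.931, 0.364, 0.0], [0.364, -0.931, 0.0], [0.0, -0.0, -1.0]]
wrist_force: [0.2, -0.5, -1.1]
gripper_width: 0.248
gripper_force: 30.0
```

Call:
apply_moves --moves '[[[0,0,0.0005],0],[[0,0,0],0],[[0,0,0],0]]'

```text
time_s: 14.12
tcp_pos: [0.4607, 0.0809, 0.0077]
ee_rot: [[0.931, 0.365, 0.0], [0.365, -0.931, 0.0], [0.0, -0.0, -1.0]]
wrist_force: [0.1, 0.3, -1.2]
gripper_width: 0.251
gripper_force: 30.0
```

```bash
python3 st.py
```

```text
t 14.12 dock x -189.86 y -0.12 z 7.71 head err 0.08 tilt [ 0.0002 -0.    ] F [0.2 0.2] -1.17 mom [-0.07  0.06 -0.  ] grip 0.251
```

Call:
apply_moves --moves '[[[0.002,0,0],0],[[0.002,0,0],0],[[0.002,0,0],0],[[0.002,0,0],0],[[0.002,0,0],0]]'

```text
time_s: 14.53
tcp_pos: [0.4697, 0.0844, 0.0075]
ee_rot: [[0.931, 0.364, -0.001], [0.364, -0.931, -0.0], [-0.001, 0.0, -1.0]]
wrist_force: [-0.7, -0.9, -0.7]
gripper_width: 0.248
gripper_force: 30.0
```

Call:
apply_moves --moves '[[[0.002,0,0],0],[[0.002,0,0],0],[[0.002,0,0],0],[[0.002,0,0],0],[[0,0,0],0]]'

```text
time_s: 14.95
tcp_pos: [0.478, 0.0877, 0.0077]
ee_rot: [[0.931, 0.365, 0.001], [0.365, -0.931, 0.0], [0.001, 0.0, -1.0]]
wrist_force: [-0.9, -0.1, -0.8]
gripper_width: 0.248
gripper_force: 30.0
```

```bash
python3 st.py
```

```text
t 14.95 dock x -171.22 y -0.10 z 7.69 head err 0.08 tilt [0.0008 0.    ] F [-0.9  0.3] -0.83 mom [-0.12  0.08  0.01] grip 0.248
```

Call:
apply_moves --moves '[[[0.002,0,0],0],[[0.002,0,0],0],[[0.002,0,0],0],[[0.002,0,0],0],[[0.002,0,0],0]]'

```text
time_s: 15.37
tcp_pos: [0.4871, 0.0912, 0.0077]
ee_rot: [[0.931, 0.365, 0.0], [0.365, -0.931, 0.0], [0.0, -0.0, -1.0]]
wrist_force: [-0.6, -0.6, -0.8]
gripper_width: 0.248
gripper_force: 30.0
```

Call:
apply_moves --moves '[[[0.002,0,0],0],[[0.002,0,0],0],[[0.002,0,0],0],[[0.002,0,0],0],[[0.002,0,0],0]]'

```text
time_s: 15.78
tcp_pos: [0.4962, 0.0948, 0.0076]
ee_rot: [[0.931, 0.365, 0.0], [0.365, -0.931, 0.0], [0.0, -0.0, -1.0]]
wrist_force: [-1.2, -0.3, -1.5]
gripper_width: 0.248
gripper_force: 30.0
```

```bash
python3 st.py
```

```text
t 15.78 dock x -151.69 y -0.08 z 7.64 head err 0.08 tilt [ 0. -0.] F [-1.2  0.1] -1.48 mom [-0.21  0.27  0.03] grip 0.248
```

Call:
apply_moves --moves '[[[0.002,0,0],0],[[0.002,0,0],0],[[0.002,0,0],0],[[0.002,0,0],0],[[0.002,0,0],0]]'

```text
time_s: 16.2
tcp_pos: [0.5055, 0.0984, 0.0076]
ee_rot: [[0.931, 0.364, -0.0], [0.364, -0.931, -0.0], [-0.0, 0.0, -1.0]]
wrist_force: [-0.7, -0.1, -1.5]
gripper_width: 0.253
gripper_force: 30.0
```

Call:
apply_moves --moves '[[[0.002,0,0],0],[[0.002,0,0],0],[[0.002,0,0],0],[[0.002,0,0],0],[[0.002,0,0],0]]'

```text
time_s: 16.62
tcp_pos: [0.5148, 0.1021, 0.0076]
ee_rot: [[0.931, 0.364, -0.0], [0.364, -0.931, 0.0], [-0.0, -0.0, -1.0]]
wrist_force: [-2.0, -0.2, -1.6]
gripper_width: 0.247
gripper_force: 30.0
```

Call:
apply_moves --moves '[[[0.002,0,0],0],[[0.002,0,0],0],[[0.002,0,0],0],[[0.002,0,0],0],[[0.002,0,0],0]]'

```text
time_s: 17.03
tcp_pos: [0.5241, 0.1057, 0.0077]
ee_rot: [[0.931, 0.364, 0.0], [0.364, -0.931, -0.0], [0.0, 0.0, -1.0]]
wrist_force: [-1.2, -0.8, -0.5]
gripper_width: 0.248
gripper_force: 30.0
```

```bash
python3 st.py
```

```text
t 17.03 dock x -121.73 y -0.06 z 7.66 head err 0.08 tilt [0. 0.] F [-1.4 -0.3] -0.51 mom [-0.16  0.17 -0.02] grip 0.248
```

Call:
apply_moves --moves '[[[0.002,0,0],0],[[0.002,0,0],0],[[0.002,0,0],0],[[0.002,0,0],0],[[0.002,0,0],0]]'

```text
time_s: 17.45
tcp_pos: [0.5334, 0.1094, 0.0077]
ee_rot: [[0.931, 0.364, 0.0], [0.364, -0.931, 0.0], [0.0, -0.0, -1.0]]
wrist_force: [-1.1, -0.1, -0.5]
gripper_width: 0.251
gripper_force: 30.0
```

Call:
apply_moves --moves '[[[0.002,0,0],0],[[0.002,0,0],0],[[0.002,0,0],0],[[0.002,0,0],0],[[0.001,0,0],0]]'

```text
time_s: 17.87
tcp_pos: [0.542, 0.1127, 0.0077]
ee_rot: [[0.931, 0.365, 0.0], [0.365, -0.931, 0.0], [0.0, 0.0, -1.0]]
wrist_force: [-1.8, -0.5, -1.4]
gripper_width: 0.251
gripper_force: 30.0
```

Call:
apply_moves --moves '[[[0.001,0,0],0],[[0.001,0,0],0],[[0.001,0,0],0],[[0.001,0,0],0],[[0.001,0,0],0]]'

```text
time_s: 18.28
tcp_pos: [0.5463, 0.1144, 0.0077]
ee_rot: [[0.931, 0.365, 0.0], [0.365, -0.931, -0.0], [0.0, 0.0, -1.0]]
wrist_force: [-0.7, -0.3, -1.0]
gripper_width: 0.248
gripper_force: 30.0
```

```bash
python3 st.py
```

```text
t 18.28 dock x -97.86 y -0.05 z 7.67 head err 0.08 tilt [0. 0.] F [-0.8 -0. ] -1.02 mom [-0.2   0.21 -0.01] grip 0.248
```

Call:
apply_moves --moves '[[[0.0006,0,0],0],[[0.0006,0,0],0],[[0.0006,0,0],0],[[0.0006,0,0],0],[[0.0006,0,0],0]]'

```text
time_s: 18.7
tcp_pos: [0.5485, 0.1152, 0.0075]
ee_rot: [[0.931, 0.364, -0.001], [0.364, -0.931, -0.001], [-0.002, 0.0, -1.0]]
wrist_force: [-2.9, -0.0, -1.0]
gripper_width: 0.248
gripper_force: 30.0
```

Call:
apply_moves --moves '[[[0.0006,0,0],0],[[0.0006,0,0],0],[[0.0006,0,0],0],[[0.0006,0,0],0],[[0.0006,0,0],0]]'

```text
time_s: 19.12
tcp_pos: [0.549, 0.1152, 0.0072]
ee_rot: [[0.931, 0.364, -0.006], [0.364, -0.931, -0.003], [-0.007, 0.0, -1.0]]
wrist_force: [-8.1, -2.4, 2.8]
gripper_width: 0.254
gripper_force: 30.0
```

```bash
python3 st.py
```

```text
t 19.12 dock x -95.09 y -0.32 z 7.16 head err 0.05 tilt [-0.0068  0.0003] F [-8.4  0.7] 2.78 mom [-0.77  2.01  0.14] grip 0.254
```

Call:
apply_moves --moves '[[[0,0,-0.0005],0],[[0,0,0],0],[[0,0,0],0]]'

```text
time_s: 19.37
tcp_pos: [0.5494, 0.1154, 0.0074]
ee_rot: [[0.931, 0.364, -0.005], [0.364, -0.931, -0.002], [-0.006, 0.0, -1.0]]
wrist_force: [-6.3, -2.8, 0.3]
gripper_width: 0.249
gripper_force: 30.0
```

```bash
python3 st.py
```

```text
t 19.37 dock x -94.61 y -0.24 z 7.44 head err 0.05 tilt [-0.0056  0.0002] F [-6.9 -0.3] 0.34 mom [-0.6   1.42  0.09] grip 0.249
```

Call:
apply_moves --moves '[[[0.0006,0,0],0],[[0.0006,0,0],0],[[0.0006,0,0],0],[[0.0006,0,0],0],[[0,0,0],0]]'

```text
time_s: 19.78
tcp_pos: [0.551, 0.1159, 0.0072]
ee_rot: [[0.931, 0.364, -0.007], [0.364, -0.931, -0.003], [-0.007, 0.0, -1.0]]
wrist_force: [-7.3, -2.5, 0.5]
gripper_width: 0.254
gripper_force: 30.0
```

```bash
python3 st.py
```

```text
t 19.78 dock x -92.95 y -0.32 z 7.21 head err 0.04 tilt [-0.0073  0.0002] F [-7.7  0.3] 0.50 mom [-0.64  1.71  0.09] grip 0.254
```

Call:
apply_moves --moves '[[[0.0008,0,-0.0001],0],[[0.0008,0,-0.0001],0],[[0.0008,0,0],0],[[0.0008,0,0],0],[[0,0,0],0]]'

```text
time_s: 20.2
tcp_pos: [0.5531, 0.1167, 0.0072]
ee_rot: [[0.931, 0.364, -0.009], [0.364, -0.932, -0.004], [-0.01, 0.0, -1.0]]
wrist_force: [-7.8, -3.6, 0.9]
gripper_width: 0.251
gripper_force: 30.0
```

```bash
python3 st.py
```

```text
t 20.20 dock x -90.75 y -0.41 z 7.17 head err 0.02 tilt [-0.0095  0.0003] F [-8.6 -0.6] 0.92 mom [-0.74  2.08  0.1 ] grip 0.251
```

Call:
apply_moves --moves '[[[0.0008,0,-0.0001],0],[[0.0008,0,0],0],[[0.0008,0,0],0],[[0.0008,0,0],0],[[0,0,0],0]]'

```text
time_s: 20.62
tcp_pos: [0.5552, 0.1173, 0.0071]
ee_rot: [[0.932, 0.364, -0.011], [0.364, -0.932, -0.005], [-0.012, 0.0, -1.0]]
wrist_force: [-9.6, -3.2, 2.5]
gripper_width: 0.249
gripper_force: 30.0
```

```bash
python3 st.py
```

```text
t 20.62 dock x -88.58 y -0.51 z 7.15 head err 0.02 tilt [-0.0118  0.0004] F [-10.1   0.5] 2.51 mom [-0.91  2.53  0.12] grip 0.249
```

Call:
apply_moves --moves '[[[0.0008,-0.0001,-0.0001],0],[[0.0008,-0.0001,-0.0001],0],[[0.0008,0,-0.0001],0],[[0.0006,0,-0.0001],0],[[0,0,0],0]]'

```text
time_s: 21.03
tcp_pos: [0.5573, 0.1183, 0.0072]
ee_rot: [[0.932, 0.363, -0.012], [0.363, -0.932, -0.005], [-0.013, 0.0, -1.0]]
wrist_force: [-10.2, -3.4, 0.9]
gripper_width: 0.251
gripper_force: 30.0
```

```bash
python3 st.py
```

```text
t 21.03 dock x -86.24 y -0.36 z 7.15 head err -0.00 tilt [-0.0131  0.0004] F [-10.7   0.6] 0.87 mom [-0.98  2.62  0.18] grip 0.251
```

Call:
apply_moves --moves '[[[0.0006,0,0],0],[[0.0006,0,0],0],[[0.0005,0,0],0],[[0,0,0],0],[[0,0,0],0]]'

```text
time_s: 21.45
tcp_pos: [0.5585, 0.1188, 0.0072]
ee_rot: [[0.932, 0.363, -0.013], [0.363, -0.932, -0.006], [-0.014, 0.0, -1.0]]
wrist_force: [-11.0, -3.9, 1.5]
gripper_width: 0.249
gripper_force: 30.0
```

```bash
python3 st.py; python3 - <<'E'
from h import *
import pickle
w=imaging.capture("side"); c=imaging.capture("wrist"); cv2.imwrite("pics/w1s.png",w["frame"]);cv2.imwrite("pics/w1w.png",c["frame"])
cv2.imwrite("pics/w1.png",np.hstack([c["frame"][:300,56:456],cv2.resize(w["frame"][180:292,190:340],(400,300),interpolation=cv2.INTER_CUBIC)]))
E
```

```text
t 21.45 dock x -84.98 y -0.40 z 7.18 head err -0.00 tilt [-0.014   0.0005] F [-11.7   0.3] 1.54 mom [-1.09  2.89  0.11] grip 0.249
```

View pics/w1.png

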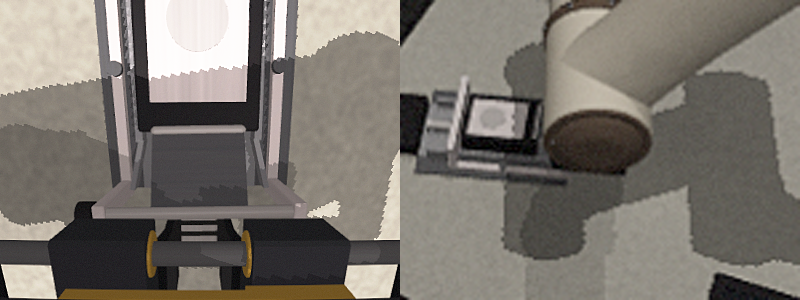

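```bash
cat > lip.py <<'E'
from h import *
import sys
c=imaging.capture("wrist")["frame"]; cv2.imwrite(f"pics/{sys.argv[1]}.png",c)
for f in([cv2.imread("pics/w1w.png")] if sys.argv[1]=="w2" else[])+[c]:
    g=cv2.cvtColor(f,cv2.COLOR_BGR2GRAY); print(g[96:150,235:265].mean(1).astype(int).tolist())
E
echo
```

Call:
apply_moves --moves '[[[0.0006,0,-0.0001],0],[[0.0006,0,0],0],[[0,0,0],0],[[0,0,0],0]]'

```text
time_s: 21.88
tcp_pos: [0.5593, 0.1191, 0.0072]
ee_rot: [[0.932, 0.363, -0.013], [0.363, -0.932, -0.006], [-0.015, 0.0, -1.0]]
wrist_force: [-10.8, -3.3, 1.6]
gripper_width: 0.253
gripper_force: 30.0
```

```bash
python3 st.py; python3 lip.py w2
```

```text
t 21.88 dock x -84.07 y -0.41 z 7.17 head err -0.01 tilt [-0.0146  0.0005] F [-11.3   0.8] 1.59 mom [-1.11  2.99  0.14] grip 0.253
[188, 188, 188, 189, 195, 191, 43, 22, 30, 31, 31, 30, 31, 31, 31, 31, 31, 32, 31, 31, 32, 31, 32, 31, 32, 32, 32, 30, 21, 83, 128, 139, 145, 159, 170, 164, 154, 112, 67, 69, 69, 70, 71, 71, 70, 70, 70, 70, 70, 70, 70, 69, 68, 67]
[188, 188, 188, 188, 194, 191, 56, 20, 29, 30, 32, 31, 30, 32, 31, 32, 31, 32, 31, 31, 31, 31, 32, 32, 32, 31, 32, 32, 31, 30, 21, 85, 128, 138, 145, 159, 170, 163, 153, 110, 66, 68, 69, 71, 72, 70, 70, 70, 70, 70, 70, 70, 70, 69]
```

Call:
apply_moves --moves '[[[0.0006,0,-0.0001],0],[[0.0006,0,0],0],[[0,0,0],0],[[0,0,0],0]]'

```text
time_s: 22.27
tcp_pos: [0.5604, 0.1195, 0.0072]
ee_rot: [[0.932, 0.363, -0.014], [0.363, -0.932, -0.006], [-0.015, 0.0, -1.0]]
wrist_force: [-9.7, -4.0, 1.4]
gripper_width: 0.248
gripper_force: 30.0
```

```bash
python3 st.py; python3 lip.py w3
```

```text
t 22.27 dock x -82.94 y -0.41 z 7.20 head err -0.01 tilt [-0.0148  0.0005] F [-10.5  -0.2] 1.37 mom [-1.1   2.9   0.15] grip 0.248
[188, 188, 189, 188, 194, 191, 58, 20, 29, 31, 32, 31, 31, 31, 31, 32, 32, 31, 31, 31, 32, 31, 31, 31, 31, 31, 31, 32, 31, 31, 32, 32, 32, 24, 34, 104, 136, 140, 152, 168, 168, 159, 123, 78, 66, 69, 71, 71, 70, 69, 69, 70, 70, 69]
```

```bash
python3 - <<'E'
from h import *
c=imaging.capture("wrist"); a=np.radians(21.3); u=np.array([np.cos(a),np.sin(a)]); o=np.array([.6375,.15])
t=r.sense()["tcp_pos"]; d=(np.array(t[:2])-o)@u*1e3
for n,X,z in(("raised",-19.9,34),("down",-26,25),("mid",-22,29),("shoulder top",d+65,34),("inner border",d+80,34),("rod",-54.5,54),("front top",d+145,34)):
    print(n,round(X,1),proj(c,[*(o+u*X/1e3),z/1e3]).round(1))
cv2.imwrite("pics/w4.png",cv2.resize(np.hstack([cv2.imread("pics/w1w.png")[80:240,156:356],cv2.imread("pics/w3.png")[80:240,156:356]]),(800,320),interpolation=cv2.INTER_CUBIC))
E
```

```text
raised -19.9 [[253.2 134.9]]
down -26 [[253.3 145.4]]
mid -22 [[253.3 138.4]]
shoulder top -17.9 [[253.2 130.7]]
inner border -2.9 [[253.1  98.4]]
rod -54.5 [[253.2 216. ]]
front top 62.1 [[252.9 -59.8]]
```

View pics/w4.png

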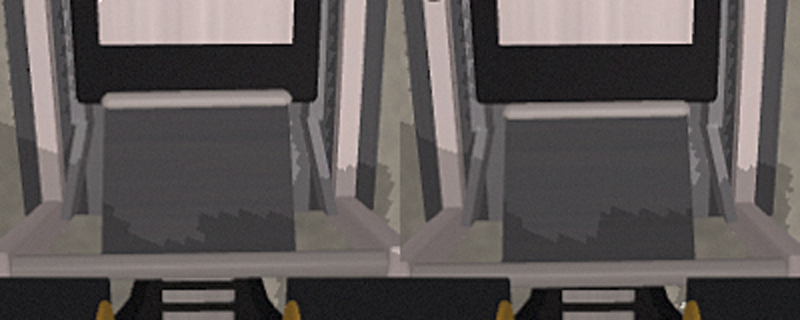

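Call:
apply_moves --moves '[[[0,0,0],0],[[0,0,0],0],[[0,0,0],0]]'

```text
time_s: 22.62
tcp_pos: [0.5605, 0.1195, 0.0072]
ee_rot: [[0.932, 0.363, -0.013], [0.363, -0.932, -0.006], [-0.014, 0.0, -1.0]]
wrist_force: [-10.3, -4.2, 1.6]
gripper_width: 0.246
gripper_force: 30.0
```

```bash
python3 st.py; python3 lip.py w5
```

```text
t 22.62 dock x -82.77 y -0.41 z 7.17 head err -0.01 tilt [-0.0144  0.0005] F [-11.1  -0.1] 1.59 mom [-1.04  2.87  0.18] grip 0.246
[188, 188, 188, 189, 194, 191, 55, 20, 29, 30, 31, 31, 31, 31, 31, 32, 31, 31, 31, 32, 31, 31, 33, 32, 32, 30, 31, 32, 32, 31, 31, 32, 31, 27, 9, 96, 154, 165, 161, 160, 160, 160, 160, 160, 160, 155, 148, 124, 119, 135, 147, 169, 174, 123]
```

Call:
apply_moves --moves '[[[-0.001,0,0],0],[[-0.001,0,0],0],[[-0.001,0,0],0],[[-0.001,0,0],0],[[-0.001,0,0],0]]'

```text
time_s: 23.08
tcp_pos: [0.5583, 0.1189, 0.0077]
ee_rot: [[0.932, 0.364, -0.008], [0.364, -0.932, -0.003], [-0.009, 0.0, -1.0]]
wrist_force: [-5.8, -2.4, -1.1]
gripper_width: 0.247
gripper_force: 30.0
```

```bash
python3 st.py
```

```text
t 23.08 dock x -85.07 y -0.19 z 7.70 head err 0.02 tilt [-0.0086  0.0003] F [-6.3 -0.1] -1.10 mom [-0.77  1.73  0.05] grip 0.247
```

Call:
apply_moves --moves '[[[-0.001,0,0],0],[[-0.001,0,0],0],[[-0.001,0,0],0],[[0,0,0],0],[[0,0,0],0]]'

```text
time_s: 23.5
tcp_pos: [0.5557, 0.1179, 0.0077]
ee_rot: [[0.932, 0.364, -0.008], [0.364, -0.932, -0.003], [-0.008, 0.0, -1.0]]
wrist_force: [-4.5, -2.2, -0.8]
gripper_width: 0.25
gripper_force: 30.0
```

```bash
python3 st.py
```

```text
t 23.50 dock x -87.87 y -0.20 z 7.74 head err 0.02 tilt [-0.0083  0.0003] F [-5.  -0.4] -0.80 mom [-0.85  1.73  0.07] grip 0.250
```

Call:
apply_moves --moves '[[[-0.0008,0,0],0],[[-0.0008,0,0],0],[[-0.0008,0,0],0],[[0,0,0],0],[[0,0,0],0]]'

```text
time_s: 23.92
tcp_pos: [0.5543, 0.1174, 0.008]
ee_rot: [[0.932, 0.364, -0.006], [0.364, -0.932, -0.003], [-0.006, 0.0, -1.0]]
wrist_force: [-4.5, -2.2, -2.1]
gripper_width: 0.249
gripper_force: 30.0
```

```bash
python3 st.py; python3 lip.py w6
```

```text
t 23.92 dock x -89.36 y -0.16 z 7.95 head err 0.02 tilt [-0.0064  0.0002] F [-5.  -0.4] -2.11 mom [-0.74  1.48  0.02] grip 0.249
[188, 188, 188, 191, 192, 135, 12, 28, 30, 31, 32, 31, 32, 32, 31, 31, 32, 31, 32, 31, 32, 30, 31, 32, 32, 31, 31, 31, 32, 31, 32, 32, 30, 19, 43, 113, 143, 151, 168, 169, 113, 57, 63, 65, 66, 64, 63, 65, 65, 64, 64, 63, 64, 65]
```

Call:
apply_moves --moves '[[[-0.0007,0,0.0001],0],[[-0.0007,0,0.0001],0],[[-0.0006,0,0],0],[[0,0,0],0],[[0,0,0],0]]'

```text
time_s: 24.38
tcp_pos: [0.5542, 0.1175, 0.0085]
ee_rot: [[0.931, 0.364, -0.002], [0.364, -0.931, -0.001], [-0.002, 0.0, -1.0]]
wrist_force: [-4.3, -2.6, -2.1]
gripper_width: 0.247
gripper_force: 30.0
```

```bash
python3 st.py
```

```text
t 24.38 dock x -89.37 y 0.01 z 8.46 head err 0.05 tilt [-0.0022  0.0001] F [-5.  -0.8] -2.09 mom [-0.94  1.37 -0.03] grip 0.247
```

Call:
apply_moves --moves '[[[0,0,0.0004],0],[[0,0,0],0],[[0,0,0],0]]' --hand 0.05

```text
time_s: 24.63
tcp_pos: [0.558, 0.1197, 0.0099]
ee_rot: [[0.931, 0.366, 0.006], [0.366, -0.931, 0.003], [0.007, -0.0, -1.0]]
wrist_force: [0.0, 0.2, 0.1]
gripper_width: 0.398
gripper_force: 0.0
```

Call:
apply_moves --moves '[[[0,0,0],0],[[0,0,0],0],[[0,0,0],0],[[0,0,0],0],[[0,0,0],0]]'

```text
time_s: 25.05
tcp_pos: [0.5553, 0.1182, 0.0086]
ee_rot: [[0.931, 0.365, 0.001], [0.365, -0.931, 0.0], [0.001, -0.0, -1.0]]
wrist_force: [-0.3, -0.6, -0.4]
gripper_width: 0.567
gripper_force: 0.0
```

```bash
python3 st.py; python3 lip.py w7
```

```text
t 25.05 dock x -88.17 y 0.24 z 8.57 head err 0.08 tilt [ 0.0006 -0.    ] F [-0.5 -0.5] -0.40 mom [-0.1  -0.04  0.08] grip 0.567
[187, 187, 187, 187, 187, 187, 191, 187, 105, 14, 28, 31, 30, 31, 31, 31, 31, 30, 30, 31, 31, 31, 31, 30, 31, 30, 30, 32, 31, 31, 31, 32, 32, 32, 30, 24, 15, 108, 144, 151, 168, 163, 104, 55, 63, 64, 65, 64, 63, 64, 65, 64, 64, 62]
```

Call:
apply_moves --moves '[[[0,0,-0.005],0],[[0,0,-0.015],0],[[-0.005,0,-0.03],0],[[-0.01,0,-0.035],0],[[-0.01,0,-0.03],0]]'

```text
time_s: 25.52
tcp_pos: [0.5318, 0.1088, 0.1253]
ee_rot: [[0.931, 0.365, 0.001], [0.365, -0.931, -0.0], [0.001, 0.0, -1.0]]
wrist_force: [0.6, -0.3, 1.1]
gripper_width: 0.574
gripper_force: 0.0
```

Call:
apply_moves --moves '[[[0,0,-0.02],0],[[0,0,0],0],[[0,0,0],0],[[0,0,0],0],[[0,0,0],0]]'

```text
time_s: 25.93
tcp_pos: [0.531, 0.1086, 0.1422]
ee_rot: [[0.931, 0.364, -0.002], [0.364, -0.931, -0.001], [-0.003, 0.0, -1.0]]
wrist_force: [-0.2, 0.1, 0.3]
gripper_width: 0.576
gripper_force: 0.0
```

```bash
python3 st.py; python3 lip.py w8
```

```text
t 25.93 dock x -114.23 y 0.12 z 142.23 head err 0.06 tilt [-0.0026  0.    ] F [-0.2  0.1] 0.35 mom [-0.13 -0.   -0.01] grip 0.576
[42, 29, 37, 132, 188, 199, 70, 72, 76, 76, 75, 75, 77, 77, 77, 76, 76, 75, 76, 76, 76, 76, 75, 75, 76, 76, 76, 76, 77, 77, 75, 69, 124, 162, 180, 190, 176, 157, 144, 161, 172, 163, 151, 144, 140, 138, 139, 139, 139, 139, 139, 138, 138, 139]
```

View pics/w8.png

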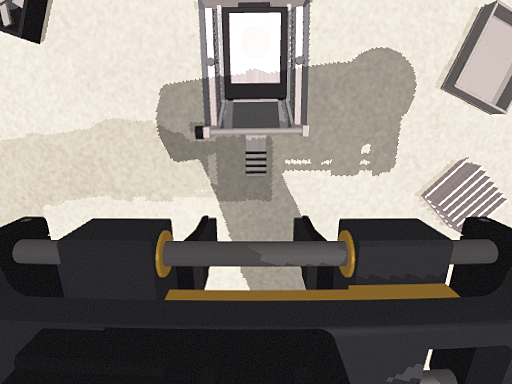

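The last picture shows the sled seated in the channel: its body sits around (255,50), the catch lip lies behind its rear edge at about row 100, and the handle sticks out to row 175. The gripper is clear of everything.

```bash
python3 -c "
from station import r
print(r.finish_job())"
```

```text
the job is handed in; nothing more can be done
None
```

The sled is in the wiping dock with the catch dropped behind its body and holding it against the ejector; I let go, moved the gripper clear and handed the job in at about 26 s, with wrist force readings never above about 12 N.

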